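Fit the roller rotor of a perfusion pump

TASK

Fit the roller rotor to the perfusion pump on the bench: first slide the pump's blue tubing shoe all the way back from the drive hub, then lift the rotor out of its white stand, put its shaft into the brass hub, turn it until the key drops into the keyway, and push it down against the ejector spring until it is fully home on the hub. Finish while still gripping the rotor and pressing it fully home, because the clamp screw is tightened next while you hold it; do not let go. Leave the other things on the bench where they are.

Things in the scene. Friction and masses are not known exactly. Their poses are not given: they have to be found in the camera images.
- pump: perfusion pump, fixed to the bench: white and grey case, its top 56 mm high, sloping control panel on its -x side. Origin on the bench under the hub axis; the case reaches from x -80 to +64 mm and from y -54 to +106 mm; z up.
- hub_face (a point): centre of the upper face of the brass hub (38 mm across), 70 mm above the bench; turns with the hub. z up; x points to the keyway (red mark). Bore 20 mm in diameter, keyway 9.5 mm wide to 15.7 mm from the axis, both open at the top, over 34 mm deep. The hub starts turned up to 0.8 rad from the pump's x either way; a brake holds it with 0.4 N m.
- shoe_tab (a point): middle of the top of the yellow finger tab on the blue tubing shoe, 128 mm above the bench; axes as the pump's. The tab is 34 mm (x) by 14 mm (y, pinch here) and stands 34 mm above the shoe's flat top. The shoe's concave front at first overhangs the rotor's space by up to 12 mm, so the rotor cannot go in until the shoe is slid back.
- tube_shoe (a joint): travel of the tubing shoe in m along the pump's +y: 0 = slid in over the hub, 0.036 = fully back at its stop. It stays where it is left; about 3 N move it.
- ejector (a joint): travel in m of the spring ejector in the bottom of the hub's bore: 0 = up (its flat top 26 mm below the hub face), 0.008 = pressed down by a rotor that is fully home. It pushes up with about 4 N at first and 10 N when the rotor is home, and lifts a rotor that is let go.
- rotor_stand: white plastic stand, fixed: round, foot 76 mm and body 60 mm in diameter, 44 mm high, with a 35 mm hole from above. Origin at the centre of its underside.
- rotor: roller rotor, about 0.16 kg, standing in the stand with its shaft hanging down the hole. Origin on its axis at the underside of its disc (57 mm in diameter, 24 mm thick, six white rollers between steel plates); z up, x towards the key (red mark on the disc). Below the disc a shaft of 18 mm diameter, to z -34 mm, its last 4 mm tapered.
- rotor_grip (a point): middle of the rotor's yellow flat-sided grip, 46 mm above the rotor's origin; axes as the rotor's. The grip is 32 mm long (x), 14 mm thick (y, pinch here) and reaches 18 mm above and below this point; the disc's top is 22 mm below it.
- key_foot (a point): lower end of the shaft's key, 20 mm below the rotor's origin, 13 mm out along its x. The key is 7 mm wide and runs from here up to the disc. With the rotor's origin 20 mm above the hub face it meets the hub; it drops in when the rotor's x points as the hub's does, within 0.1 to 0.2 rad. At 8 mm the shaft meets the ejector; at 0 mm the disc lies on the hub: home.
- hex_key: black hex key, 101 x 22 x 4 mm, lying on the bench; origin under its middle. Leave it alone.
- screwdriver: yellow-handled screwdriver, 177 x 22 x 21 mm, lying on the bench; origin under its middle. Leave it alone.
- timer: white countdown timer, 62 x 62 x 20 mm; origin under its middle. Leave it alone.
- tape_roll: cream roll of tape, 69 mm across, 19 mm high, lying flat; origin under its middle. Leave it alone.
- slide_carton: white and blue carton of glass slides, 55 x 80 x 30 mm; origin under its middle. Leave it alone.
- mouse_left: black computer mouse, 108 x 62 x 35 mm; origin under its middle. Leave it alone.
- pen_blue: white pen with a blue cap, 137 x 10 x 12 mm, lying on the bench; origin under its middle. Leave it alone.

How it is judged:
By the outcome, as a careful person would: the job done as asked, in the order asked, and still so for the second after the job is handed in, while the arm keeps its last pose, push and grip.
It also fails if it takes over 54 s, if anything falls off the work surface, if the arm or the gripper's body presses on something with over 40 N, if the wrist force passes 120 N, or if a joint passes its speed limit or range.

ROBOT

A 6-joint arm with a two-finger parallel gripper is mounted at the origin on a cart in front of the work surface, level with it; the furniture and walls round the work are solid. World frame = base frame: x ahead of the robot, y to its left, z up, the work surface at z = 0. Lengths are in m, angles in rad, forces in N, time in s.
With the tool pointing down it reaches from about 0.375 to 0.9 m from the base axis. Payload 3.1 kg.
Tool frame: the origin (TCP) lies at the centre of the arm's flange, where the gripper is bolted on; the fingertips stand 182 mm ahead of it and the grasp point (between the pads) lies 164 mm ahead of it; z points along the fingers, y is the line along which they close (so a half turn about z gives the same grasp; the last joint's range is limited). The gripper opens to 87 mm and grips with 3 to 60 N. Pads are 19 mm wide; open, the fingers measure 117 mm over their backs; the gripper's body (75 mm by 190 mm) begins 51 mm behind the grasp point.
Start: joints at [1.169, 0.527, 1.433, -0, 1.181, -0.178], TCP at [0.139, 0.609, 0.405] pointing down, gripper open.
Joint ranges: [-3.08, 3.08], [-0.75, 2.2], [0.22, 2.44], [-1.43, 4.57], [0, 2.65], [-2.85, 2.85]. Speed limits (rad/s): [2.79, 2.79, 3.14, 3.14, 3.14, 3.14].

INTERFACE

Orientations are given as a unit quaternion [x, y, z, w].
In Python, from rig import * gives the robot as it stands.
- The arm moves only by the tool move_arm, never from a script. Its argument "commands" is a list that holds one entry, the list of rows, each a list of 6 numbers: the shift along the tool's x, y, z in units of 40 mm (1.0 is 40 mm), then the turn, a rotation vector about the tool's x, y, z in rad. A call has 1 to 12 rows; each row is the pose to reach, as a shift and turn from the pose commanded when the call began, along the tool's axes at that moment; what a row does not reach only later rows make up. A row lasts 1/8 s, in which the tool goes at most 62.5 mm and 10.7 degrees, less where a joint would pass 70% of its speed; a pose out of reach is approached as far as the arm can. A call with a gripper value outside its range is refused whole. "claw" is the closure, from -1 (fully open) to 1 (shut), so that 0 is half open, set as the call begins (left out, the last holds). The fingers move at their own pace and stop on an object; "squeeze" is the grip in N (left out, the last holds). Time passes only in rows, so rows that repeat a pose let the fingers close. It gives the time, the measured TCP pose, the force, the opening and the grip force at its end, in the units of the state.
- get_obs(): the state, without advancing time (a new reading comes with each control period).
- camera(name): name is "scene" or "side" or "wrist"; returns a dict with "pixels" (400x640x3 uint8, blue, green, red), "range_z" (400x640 float32, m along the optical axis (not along the pixel's ray), 0 where there is no reading), "camera_matrix" (3x3 intrinsics, pixels), "extrinsics" (4x4, takes a point from world to camera coordinates). Camera axes: x right, y up, looking along -z (the intrinsics and any distortion apply to the point x, -y, -z); pixel columns grow to the right and rows downward; lengths in m; the calibration is good to about 2 mm. A picture is of the moment at which its call begins.
- hand_in(): hands the job in; it is judged then, once.
The state is a dict: "time": time; "q": joint angles; "joint_velocities": joint speeds; "joint_torque": joint torques, N m; "position": TCP position; "tool_rot": TCP orientation; "ft_force": force on the tool from outside, world axes, zero at the start; "moment": the same for the moment, N m; "grip_width": finger opening in m; "grip_force": force on a finger pad.
Only numpy, scipy, OpenCV 4.12 (cv2) and the standard library are available. Lean on these libraries where they do the work, as an engineer would, in place of code of your own. Each camera call takes 0.05 s, during which the arm holds its last target. There are 200 camera calls.

## Working session

There is one attempt and no reset: what is moved stays moved. The work goes in short steps, Python scripts to look and compute and a tool call to move; the robot and the scene stay as the last step left them, time stands still between calls to the robot, and variables do not carry over. Pictures are saved under pics/ and viewed, at most 10 in all, crops included, and the job is handed in when it is done.

Besides the shell and the picture viewer there is one more tool, called as name(argument=value, ...) on one line, values as JSON. move_arm: Moves the arm, as the interface text tells. Its arguments: {"type":"object","properties":{"commands":{"type":"array","items":{"type":"array","items":{"type":"array","items":{"type":"number"}}}},"claw":{"type":"number"},"squeeze":{"type":"number"}},"required":["commands"]}

```bash
mkdir -p pics; ls; cat > h.py <<'E'
from rig import *
import numpy as np, cv2
from scipy.spatial.transform import Rotation as R
def cloud(c):
    K=c["camera_matrix"];E=c["extrinsics"];z=c["range_z"]
    v,u=np.mgrid[0:400,0:640]
    p=np.stack([(u-K[0,2])/K[0,0]*z,-(v-K[1,2])/K[1,1]*z,-z],-1)
    w=(p-E[:3,3])@E[:3,:3]
    w[z==0]=np.nan
    return w
def ray(c,u,v,h):
    K=c["camera_matrix"];E=c["extrinsics"]
    d=np.array([(u-K[0,2])/K[0,0],-(v-K[1,2])/K[1,1],-1])@E[:3,:3]
    o=-E[:3,3]@E[:3,:3]
    return o+d*(h-o[2])/d[2]
E
python3 - <<'E'
from h import *
ims=[]
for n in ["scene","side","wrist"]:
    c=camera(n); np.savez("c_"+n,**c); cv2.imwrite(f"pics/{n}0.png",c["pixels"]); 
    E=c["extrinsics"];print(n,(-E[:3,3]@E[:3,:3]).round(3),(-E[2,:3]).round(2))
o=get_obs();print(o)
E
```

```text
pics
scene [0.084 1.082 0.67 ] [ 0.35 -0.81 -0.46]
side [ 0.117 -0.921  0.518] [ 0.35  0.86 -0.36]
wrist [0.073 0.623 0.383] [ 0.24 -0.06 -0.97]
{'time': 0.15, 'q': array([ 1.16850102e+00,  5.28234176e-01,  1.43362447e+00, -3.93625073e-05,
        1.18137475e+00, -1.78526969e-01]), 'joint_velocities': array([ 0.0005465 , -0.00295887, -0.00289293, -0.00074319, -0.00024052,
        0.00126252]), 'joint_torque': array([ 4.99676407e-04, -4.40428412e+01, -1.76842940e+01,  6.33779936e-02,
        5.51623001e-02, -8.82750760e-05]), 'position': array([0.13857621, 0.60916809, 0.40400227]), 'tool_rot': array([ 1.11643410e-01,  9.93747994e-01, -7.91230074e-04, -2.17470452e-04]), 'ft_force': array([-0.78183838, -0.28643111,  0.47970275]), 'moment': array([-0.01230989, -0.050145  ,  0.01754995]), 'grip_force': 0.0, 'grip_width': 0.08709697925825452}
```

View pics/scene0.png

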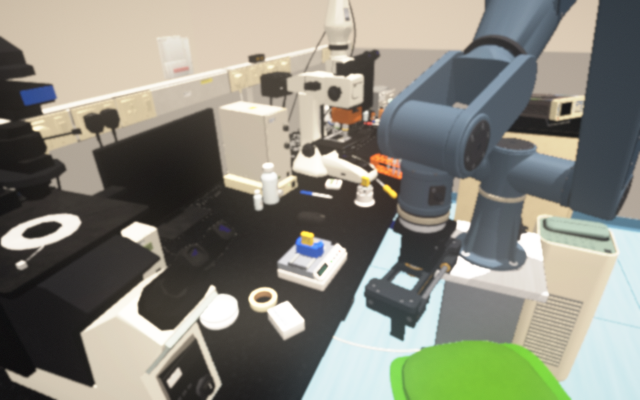

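View pics/side0.png

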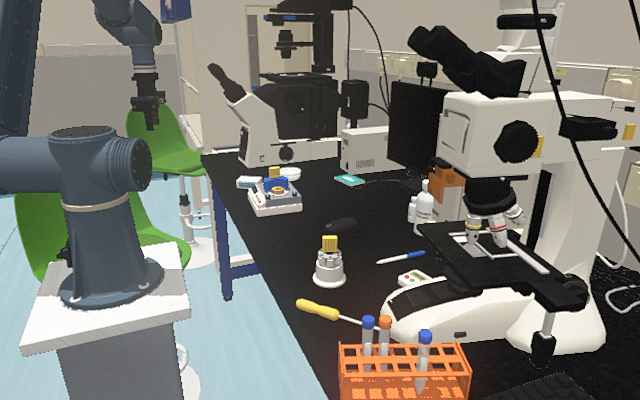

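The scene view shows the pump at about (312,262) with its yellow tab at (307,238), and the stand with the rotor at (365,192). The side view shows the rotor grip at (330,243) and the pump at (275,195), with its yellow tab at (274,172).

```bash
python3 - <<'E'
from h import *
for n,boxes in [("scene",dict(tab=(295,225,325,250),rot=(350,170,380,195))),("side",dict(tab=(262,160,290,182),rot=(315,230,345,256)))]:
    c=dict(np.load(f"c_{n}.npz"));w=cloud(c)
    hsv=cv2.cvtColor(c["pixels"],cv2.COLOR_BGR2HSV)
    m=cv2.inRange(hsv,(18,120,90),(35,255,255))>0
    for k,(a,b,d,e) in boxes.items():
        s=np.zeros_like(m);s[b:e,a:d]=m[b:e,a:d]
        p=w[s];p=p[~np.isnan(p[:,0])]
        print(n,k,len(p),np.median(p,0).round(3),p.min(0).round(3),p.max(0).round(3))
    # pump case: points z .03-.06 near pump
    if n=="scene":
        sel=(w[...,2]>.045)&(w[...,2]<.066)&(np.arange(640)[None]>270)&(np.arange(640)[None]<350)&(np.arange(400)[:,None]>225)&(np.arange(400)[:,None]<300)
        q=w[sel][:,:2].astype(np.float32);print(len(q),cv2.minAreaRect(q))
    r=c["pixels"]; x=(270,215,355,300) if n=="scene" else (235,155,350,295)
    cv2.imwrite(f"pics/{n}_crop.png",cv2.resize(r[x[1]:x[3],x[0]:x[2]],None,fx=4,fy=4,interpolation=2))
E
```

```text
scene tab 148 [0.473 0.305 0.114] [ 0.454  0.094 -0.005] [0.591 0.31  0.128]
scene rot 61 [ 0.451 -0.168  0.09 ] [ 0.437 -0.342 -0.001] [ 0.52  -0.159  0.106]
1150 ((0.46761661767959595, 0.28731220960617065), (0.16056117415428162, 0.12794600427150726), 84.52066802978516)
side tab 100 [0.47  0.295 0.111] [ 0.454  0.289 -0.002] [0.613 0.724 0.13 ]
side rot 252 [ 0.451 -0.178  0.092] [ 0.436 -0.186 -0.001] [0.556 0.038 0.109]
```

View pics/side_crop.png

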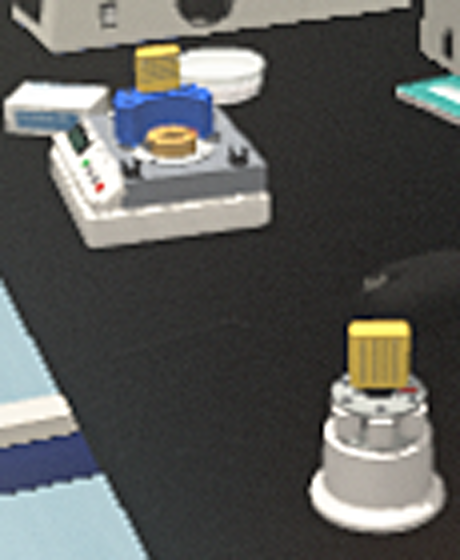

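The crop shows the pump lying roughly along the world axes with its tubing shoe forward. The rotor sits in its stand with the red mark on the right side, at about (405,388) in the crop. Next I move above the tab for a close look.

move_arm(commands=[[[-9.83, -5.68, 0, 0, 0, 0], [-9.83, -5.68, 0, 0, 0, 0], [-9.83, -5.68, 0, 0, 0, 0], [-9.83, -5.68, 0, 0, 0, 0], [-9.83, -5.68, 0, 0, 0, 0], [-9.83, -5.68, 0, 0, 0, 0], [-9.83, -5.68, 0, 0, 0, 0], [-9.83, -5.68, 0, 0, 0, 0], [-9.83, -5.68, 0, 0, 0, 0], [-9.83, -5.68, 0, 0, 0, 0], [-9.83, -5.68, 0, 0, 0, 0]]], claw=0.1, squeeze=30)

```text
time: 1.52
position: [0.4703, 0.3018, 0.4047]
tool_rot: [0.11, 0.994, -0.0, -0.0]
ft_force: [-0.0, 0.1, 0.9]
grip_width: 0.0391
grip_force: 0.0
```

```bash
python3 - <<'E'
from h import *
c=camera("wrist");np.savez("c_w1",**c);cv2.imwrite("pics/w1.png",c["pixels"])
w=cloud(c);hsv=cv2.cvtColor(c["pixels"],cv2.COLOR_BGR2HSV)
m=(cv2.inRange(hsv,(18,120,90),(35,255,255))>0)&(w[...,2]>.122)&(w[...,2]<.14)
p=w[m];print(len(p),p.mean(0).round(4),p.min(0).round(4),p.max(0).round(4),cv2.minAreaRect(p[:,:2].astype(np.float32)))
o=get_obs();print(o["time"],o["position"],o["tool_rot"],o["grip_width"])
E
```

```text
465 [0.4707 0.2998 0.1268] [0.4552 0.2927 0.1224] [0.4879 0.3067 0.129 ] ((0.47154945135116577, 0.29966938495635986), (0.012782354839146137, 0.032403603196144104), 86.70764923095703)
1.575 [0.47041491 0.3017835  0.40477343] [ 1.10463924e-01  9.93880107e-01 -7.50667954e-06 -2.35050538e-04] 0.03931718900073083
```

View pics/w1.png

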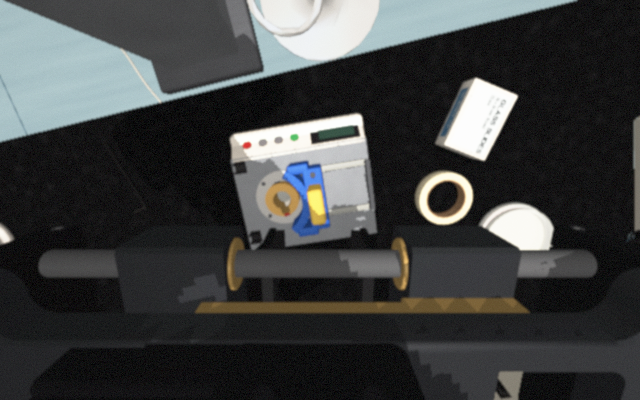

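The wrist view shows the pump from above: the brass hub at (285,200) with its red mark at about (287,212), the yellow tab at (317,207), and the blue shoe overhanging the hub.

```bash
python3 - <<'E'
from h import *
c=dict(np.load("c_w1.npz"));w=cloud(c);hsv=cv2.cvtColor(c["pixels"],cv2.COLOR_BGR2HSV)
box=np.zeros((400,640),bool);box[105:250,220:390]=1
q=w[box&(w[...,2]>.045)&(w[...,2]<.065)][:,:2].astype(np.float32);print(cv2.minAreaRect(q))
# rear/right edge line fit: max y per x
pts=[]
for x in np.arange(.42,.52,.004):
    s=q[abs(q[:,0]-x)<.002]
    if len(s)>3: pts.append((x,s[:,1].max(),s[:,1].min()))
pts=np.array(pts);print(pts.round(3).tolist()[::5],[np.degrees(np.arctan(np.median(np.diff(pts[:,i])/.004))) for i in(1,2)], np.polyfit(pts[:,0],pts[:,1],1),np.polyfit(pts[:,0],pts[:,2],1))
g=(cv2.inRange(hsv,(8,70,80),(25,255,255))>0)&box&(w[...,2]>.062)&(w[...,2]<.078)
p=w[g];print("hub",len(p),np.median(p,0),cv2.minEnclosingCircle(p[:,:2].astype(np.float32)))
r=((hsv[...,0]<6)|(hsv[...,0]>174))&(hsv[...,1]>130)&(hsv[...,2]>80)&box
n,l,st,ce=cv2.connectedComponentsWithStats(r.astype(np.uint8))
for i in range(1,n):
    if st[i,4]>2: print(ce[i],st[i,4],np.nanmedian(w[l==i],0).round(4))
cv2.imwrite("pics/w1c.png",cv2.resize(c["pixels"][150:250,235:345],None,fx=5,fy=5,interpolation=2))
E
```

```text
((0.4690781235694885, 0.28579968214035034), (0.15451548993587494, 0.12839332222938538), 86.50213623046875)
[[0.42, 0.366, 0.212], [0.44, 0.365, 0.211], [0.46, 0.363, 0.21], [0.48, 0.362, 0.209], [0.5, 0.361, 0.207], [0.52, 0.36, 0.206]] [np.float64(-5.597816838911739), np.float64(-4.416341730778154)] [-0.06342466  0.39250648] [-0.06110866  0.23769737]
hub 633 [0.4674604  0.25895979 0.06901129] ((0.46950140595436096, 0.2599087953567505), 0.019504716619849205)
[246.5 145. ] 32 [0.4033 0.2324 0.0461]
[286.6 214. ] 5 [0.4874 0.2618 0.0695]
```

View pics/w1c.png

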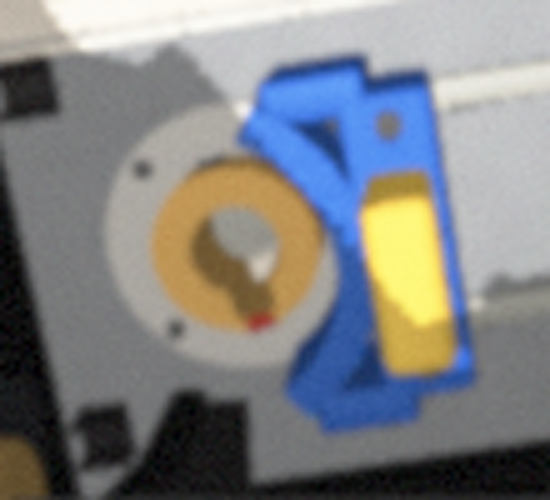

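Hub centre is (0.4695, 0.2599), with the mark near 6°; the pump's yaw is −3.6°. Next I descend on the tab.

move_arm(commands=[[[-0.03, -0.05, 1.0, 0, 0, -0.159], [-0.03, -0.05, 2.2, 0, 0, -0.159], [-0.03, -0.05, 2.9, 0, 0, -0.159], [-0.03, -0.05, 3.13, 0, 0, -0.159], [-0.03, -0.05, 3.13, 0, 0, -0.159]]])

```text
time: 2.2
position: [0.4722, 0.2989, 0.2796]
tool_rot: [0.032, 0.999, -0.0, -0.0]
ft_force: [-0.4, -0.2, 0.5]
grip_width: 0.0389
grip_force: 0.0
```

move_arm(commands=[[[0, 0, 0, 0, 0, 0], [0, 0, 0, 0, 0, 0], [0, 0, 0, 0, 0, 0]]], claw=1, squeeze=30)

```text
time: 2.58
position: [0.4725, 0.2985, 0.2804]
tool_rot: [0.032, 0.999, 0.0, 0.001]
ft_force: [0.2, 3.9, 1.1]
grip_width: 0.0169
grip_force: 1.5
```

move_arm(commands=[[[0, 0.2, 0, 0, 0, 0], [0, 0.45, 0, 0, 0, 0], [0, 0.7, 0, 0, 0, 0], [0, 0.85, 0, 0, 0, 0], [0, 0.92, 0, 0, 0, 0], [0, 0.95, 0, 0, 0, 0], [0, 0.95, 0, 0, 0, 0]]])

```text
time: 3.45
position: [0.475, 0.3328, 0.28]
tool_rot: [0.031, 1.0, -0.006, -0.001]
ft_force: [0.7, -19.5, 9.5]
grip_width: 0.0137
grip_force: 30.1
```

move_arm(commands=[[[0, 0.05, 0, 0, 0, 0], [0, 0.05, 0, 0, 0, 0], [0, 0.05, 0, 0, 0, 0]]])

```text
time: 3.82
position: [0.4752, 0.3335, 0.28]
tool_rot: [0.03, 1.0, -0.007, -0.001]
ft_force: [2.0, -24.6, 11.1]
grip_width: 0.0138
grip_force: 30.1
```

```bash
python3 - <<'E'
from h import *
c=camera("scene");c0=dict(np.load("c_scene.npz"))
for c in (c0,c):
    w=cloud(c);hsv=cv2.cvtColor(c["pixels"],cv2.COLOR_BGR2HSV)
    m=(cv2.inRange(hsv,(100,150,60),(130,255,255))>0);m[:225]=0;m[275:]=0;m[:,:290]=0;m[:,335:]=0
    m&=(w[...,2]>.085)&(w[...,2]<.1)
    p=w[m];print(len(p),p.mean(0).round(4),p.min(0).round(4),p.max(0).round(4))
E
```

```text
100 [0.462  0.3015 0.0903] [0.4315 0.2766 0.0852] [0.5091 0.3127 0.094 ]
108 [0.4594 0.3318 0.0904] [0.4339 0.3113 0.085 ] [0.506  0.3429 0.0942]
```

The shoe is at its stop: 2 mm more of command only raised the force. Now I relax, release and rise.

move_arm(commands=[[[0, -0.06, 0, 0, 0, 0], [0, -0.09, 0, 0, 0, 0]]])

```text
time: 4.12
position: [0.4749, 0.3321, 0.2801]
tool_rot: [0.031, 0.999, -0.004, -0.001]
ft_force: [0.1, -13.8, 8.1]
grip_width: 0.0132
grip_force: 30.0
```

move_arm(commands=[[[0, 0, 0, 0, 0, 0], [0, 0, 0, 0, 0, 0], [0, 0, 0, 0, 0, 0], [0, 0, -0.8, 0, 0, 0], [0, 0, -2.0, 0, 0, 0], [0, 0, -3.0, 0, 0, 0], [0, 0, -3.0, 0, 0, 0], [0, 0, -3.0, 0, 0, 0]]], claw=0.1)

```text
time: 5.12
position: [0.4742, 0.335, 0.3988]
tool_rot: [0.032, 0.999, -0.0, -0.001]
ft_force: [-0.3, -0.1, -0.4]
grip_width: 0.0394
grip_force: 0.0
```

```bash
cat > hub.py <<'E'
from h import *
def hub(name):
    c=camera("wrist");cv2.imwrite(name,c["pixels"])
    w=cloud(c);hsv=cv2.cvtColor(c["pixels"],cv2.COLOR_BGR2HSV)
    b=np.hypot(w[...,0]-.4695,w[...,1]-.26)<.026
    g=(cv2.inRange(hsv,(8,70,60),(25,255,255))>0)&b
    g2=cv2.morphologyEx(g.astype(np.uint8),cv2.MORPH_OPEN,np.ones((3,3)))
    ct=max(cv2.findContours(g2,0,1)[0],key=cv2.contourArea)[:,0]
    P=np.array([ray(c,u,v,.07)[:2] for u,v in ct],np.float32)
    A=np.c_[2*P,np.ones(len(P))];s=np.linalg.lstsq(A,(P**2).sum(1),rcond=None)[0]
    print("hub circle",cv2.minEnclosingCircle(P),s[:2],np.sqrt(s[2]+s[0]**2+s[1]**2))
    r=((hsv[...,0]<7)|(hsv[...,0]>172))&(hsv[...,1]>120)&(hsv[...,2]>70)&b
    v,u=np.nonzero(r);m=ray(c,u.mean(),v.mean(),.07)[:2];d=m-s[:2]
    print("mark",r.sum(),m,np.hypot(*d),"ang",np.arctan2(d[1],d[0]))
    t=(cv2.inRange(hsv,(18,120,90),(35,255,255))>0)&(w[...,2]>.122)&(w[...,2]<.14)
    print("tab",w[t].mean(0).round(4),cv2.minAreaRect(w[t][:,:2].astype(np.float32)))
    o=get_obs();print(o["time"],o["position"],o["tool_rot"],o["grip_width"])
E
python3 -c "from hub import *;hub('pics/h1.png')"
```

```text
hub circle ((0.4683670997619629, 0.2612245976924896), 0.02032424695789814) [0.46820747 0.26115072] 0.01910287677474334
mark 6 [0.48661352 0.26173968] 0.018415467850435765 ang 0.03198740671267098
tab [0.4727 0.3298 0.1269] ((0.473450243473053, 0.3297584652900696), (0.011907532811164856, 0.032440777868032455), 86.05680847167969)
5.175 [0.47408468 0.33483196 0.39820273] [ 3.21950252e-02  9.99480659e-01 -4.96006881e-04 -1.28354858e-03] 0.03929817956966776
```

```bash
python3 - <<'E'
import cv2
a=cv2.imread("pics/h1.png");cv2.imwrite("pics/h1c.png",cv2.resize(a[90:260,200:420],None,fx=3.5,fy=3.5,interpolation=2))
E
```

```text
(no output)
```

View pics/h1c.png

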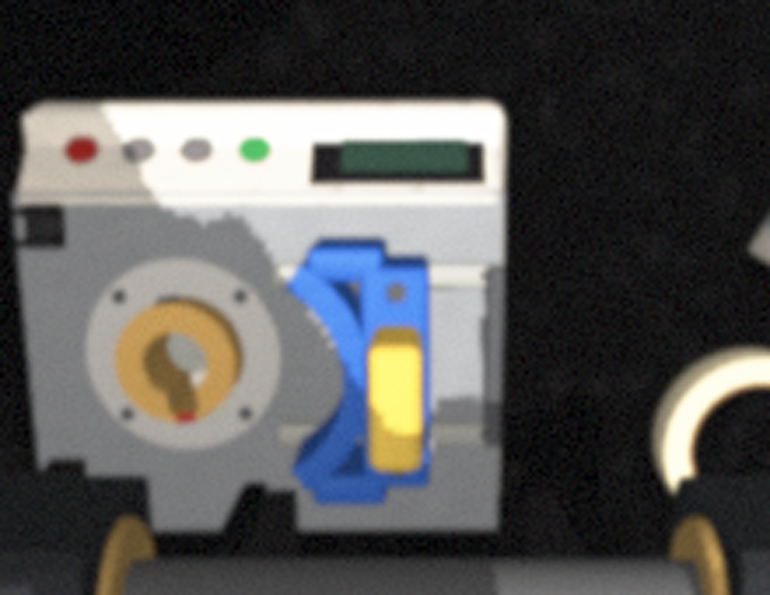

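The view shows the shoe well clear of the hub, but behind it (430→487 px) there is a strip of rail left. The camera also gives only about 30 mm of travel, so I'll regrip and push again to be sure it is at the stop.

move_arm(commands=[[[0, -0.1, 1.2, 0, 0, 0], [0, -0.1, 2.2, 0, 0, 0], [0, -0.1, 2.85, 0, 0, 0], [0, -0.1, 2.85, 0, 0, 0]]])

```text
time: 5.68
position: [0.4732, 0.3301, 0.282]
tool_rot: [0.032, 0.999, -0.002, -0.004]
ft_force: [0.3, 0.7, -0.2]
grip_width: 0.0389
grip_force: 0.0
```

move_arm(commands=[[[0, 0, 0, 0, 0, 0], [0, 0, 0, 0, 0, 0], [0, 0, 0, 0, 0, 0], [0, 0, 0, 0, 0, 0]]], claw=1, squeeze=40)

```text
time: 6.18
position: [0.4747, 0.3306, 0.2865]
tool_rot: [0.032, 0.999, -0.0, 0.001]
ft_force: [-0.8, -1.0, 4.4]
grip_width: 0.0137
grip_force: 40.0
```

move_arm(commands=[[[0, 0.05, 0, 0, 0, 0], [0, 0.1, 0, 0, 0, 0], [0, 0.15, 0, 0, 0, 0], [0, 0.15, 0, 0, 0, 0]]])

```text
time: 6.68
position: [0.4751, 0.3328, 0.2863]
tool_rot: [0.031, 1.0, -0.005, -0.001]
ft_force: [0.5, -19.3, 9.3]
grip_width: 0.0138
grip_force: 40.1
```

move_arm(commands=[[[0, 0.05, 0, 0, 0, 0], [0, 0.1, 0, 0, 0, 0], [0, 0.1, 0, 0, 0, 0]]])

```text
time: 7.05
position: [0.4754, 0.3342, 0.2862]
tool_rot: [0.03, 1.0, -0.009, -0.001]
ft_force: [2.6, -29.6, 11.8]
grip_width: 0.0134
grip_force: 40.1
```

Solid stop confirmed: the grasp point moved under 1 mm at 30 N. Release, rise and go over to the rotor.

move_arm(commands=[[[0, -0.15, 0, 0, 0, 0], [0, -0.25, 0, 0, 0, 0]]])

```text
time: 7.3
position: [0.4748, 0.3301, 0.2865]
tool_rot: [0.033, 0.999, 0.001, 0.0]
ft_force: [-1.9, 3.0, 3.9]
grip_width: 0.0137
grip_force: 40.0
```

move_arm(commands=[[[0, 0, 0, 0, 0, 0], [0, 0, 0, 0, 0, 0], [0, 0, -1.0, 0, 0, 0], [0, 0, -2.3, 0, 0, 0], [-0.1, -2, -2.9, 0, 0, 0], [-0.2, -12.6, -2.9, 0, 0, 0], [-0.2, -12.6, -2.9, 0, 0, 0], [-0.2, -12.6, -2.9, 0, 0, 0], [-0.2, -12.6, -2.9, 0, 0, 0], [-0.2, -12.6, -2.9, 0, 0, 0], [-0.2, -12.6, -2.9, 0, 0, 0], [-0.2, -12.6, -2.9, 0, 0, 0]]], claw=0.1)

```text
time: 8.8
position: [0.45, -0.1677, 0.4014]
tool_rot: [0.032, 0.999, 0.0, 0.0]
ft_force: [0.0, 0.2, 0.4]
grip_width: 0.0392
grip_force: 0.0
```

move_arm(commands=[[[0, 0, 0, 0, 0, 0], [0, 0, 0, 0, 0, 0], [0, 0, 0, 0, 0, 0]]])

```text
time: 9.18
position: [0.4501, -0.1644, 0.4012]
tool_rot: [0.031, 1.0, 0.0, -0.0]
ft_force: [0.4, -0.2, 0.7]
grip_width: 0.0393
grip_force: 0.0
```

```bash
python3 - <<'E'
from h import *
c=camera("wrist");np.savez("c_r1",**c);cv2.imwrite("pics/r1.png",c["pixels"])
w=cloud(c);hsv=cv2.cvtColor(c["pixels"],cv2.COLOR_BGR2HSV)
b=np.hypot(w[...,0]-.451,w[...,1]+.173)<.05
t=(cv2.inRange(hsv,(18,110,90),(38,255,255))>0)&b&(w[...,2]>.1)
print("grip",t.sum(),np.median(w[t],0),cv2.minAreaRect(w[t][:,:2].astype(np.float32)))
r=((hsv[...,0]<7)|(hsv[...,0]>172))&(hsv[...,1]>120)&(hsv[...,2]>70)&b
print("red",r.sum(),np.nanmedian(w[r],0))
o=get_obs();print(o["time"],o["position"],o["tool_rot"],o["grip_width"])
# disc top rim
d=b&(w[...,2]>.06)&(w[...,2]<.073);print("disc",d.sum(),cv2.minEnclosingCircle(w[d][:,:2].astype(np.float32)),np.median(w[d][:,2]))
for i in np.argwhere(r)[:3]:print(i)
v,u=np.nonzero(b);print(u.min(),u.max(),v.min(),v.max())
E
```

```text
grip 4241 [ 0.42617791 -0.16357142  0.31469707] ((0.44161930680274963, -0.1625412553548813), (0.06644559651613235, 0.056982800364494324), 86.14527130126953)
red 0 [nan nan nan]
9.225 [ 0.45021412 -0.16434504  0.40132556] [ 3.11508824e-02  9.99514601e-01  3.05443922e-04 -3.02169592e-04] 0.03910845731993879
disc 1205 ((0.45381391048431396, -0.17440086603164673), 0.028277622535824776) 0.06713659169527383
30 499 145 399
  return np.nanmean(a, axis, out=out, keepdims=keepdims)
```

```bash
python3 - <<'E'
from h import *
c=dict(np.load("c_r1.npz"))
w=cloud(c);hsv=cv2.cvtColor(c["pixels"],cv2.COLOR_BGR2HSV)
b=(np.hypot(w[...,0]-.451,w[...,1]+.173)<.05)&(w[...,2]<.13)
t=(cv2.inRange(hsv,(18,110,90),(38,255,255))>0)&b&(w[...,2]>.102)
print("grip",t.sum(),w[t].mean(0),cv2.minAreaRect(w[t][:,:2].astype(np.float32)))
v,u=np.nonzero(b);print(u.min(),u.max(),v.min(),v.max())
s=dict(np.load("c_side.npz"));ws=cloud(s);hs=cv2.cvtColor(s["pixels"],cv2.COLOR_BGR2HSV)
r=((hs[...,0]<10)|(hs[...,0]>172))&(hs[...,1]>90)&(np.hypot(ws[...,0]-.451,ws[...,1]+.173)<.05)
print("red",np.argwhere(r).mean(0),r.sum(),np.median(ws[r],0))
x0,y0=max(u.min()-15,0),max(v.min()-15,0)
cv2.imwrite("pics/r1c.png",cv2.resize(c["pixels"][y0:v.max()+15,x0:u.max()+15],None,fx=4,fy=4,interpolation=2)); print(x0,y0)
E
```

```text
grip 428 [ 0.45270219 -0.17411938  0.10660374] ((0.45334330201148987, -0.17420922219753265), (0.013839034363627434, 0.031580850481987), 70.6193618774414)
274 348 145 220
red [252.  336.5] 4 [ 0.46881993 -0.17772683  0.06817345]
259 130
```

View pics/r1c.png

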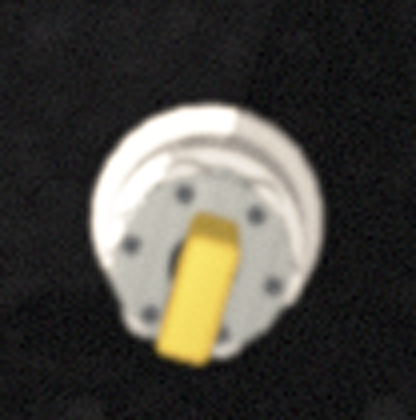

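The crop shows the rotor grip slanting at about −19°; the red mark is hidden behind the grip on its +x side, as the side view also showed. Next is the grasp.

move_arm(commands=[[[-0.09, -0.24, 1.0, 0, 0, 0.14], [-0.09, -0.24, 2.2, 0, 0, 0.276], [-0.09, -0.24, 3.2, 0, 0, 0.276], [-0.09, -0.24, 3.6, 0, 0, 0.276], [-0.09, -0.24, 3.6, 0, 0, 0.276]]])

```text
time: 9.85
position: [0.4531, -0.1744, 0.2564]
tool_rot: [0.169, 0.986, 0.001, -0.002]
ft_force: [0.3, 0.1, 0.0]
grip_width: 0.0391
grip_force: 0.0
```

move_arm(commands=[[[0, 0, 0, 0, 0, 0], [0, 0, 0, 0, 0, 0], [0, 0, 0, 0, 0, 0], [0, 0, 0, 0, 0, 0]]], claw=1, squeeze=55)

```text
time: 10.35
position: [0.4533, -0.1756, 0.2582]
tool_rot: [0.17, 0.985, 0.0, 0.001]
ft_force: [0.4, 1.5, 4.8]
grip_width: 0.0132
grip_force: 55.0
```

move_arm(commands=[[[0, 0, -0.8, 0, 0, 0], [0, 0, -1.8, 0, 0, 0], [0, 0, -2.5, 0, 0, 0], [0.5, 1.5, -2.6, 0, 0, 0], [3.3, 10.41, -2.6, 0, 0, -0.385], [3.3, 10.41, -2.6, 0, 0, -0.385], [3.3, 10.41, -2.6, 0, 0, -0.385], [3.3, 10.41, -2.6, 0, 0, -0.385], [3.3, 10.41, -2.6, 0, 0, -0.385], [3.3, 10.41, -2.6, 0, 0, -0.385], [3.3, 10.41, -2.6, 0, 0, -0.385], [3.3, 10.41, -2.6, 0, 0, -0.385]]])

```text
time: 11.85
position: [0.4673, 0.2606, 0.3609]
tool_rot: [-0.023, 1.0, -0.001, -0.001]
ft_force: [0.3, -0.3, -2.6]
grip_width: 0.0135
grip_force: 55.0
```

move_arm(commands=[[[0, 0, 0, 0, 0, 0], [0, 0, 0, 0, 0, 0], [0, 0, 0, 0, 0, 0]]])

```text
time: 12.22
position: [0.4682, 0.2598, 0.3615]
tool_rot: [-0.021, 1.0, -0.0, -0.0]
ft_force: [-0.8, 0.1, -1.5]
grip_width: 0.0136
grip_force: 55.0
```

```bash
python3 - <<'E'
from h import *
o=get_obs();print(o["time"],o["position"],o["tool_rot"],o["ft_force"],o["grip_width"])
T=[]
for n,x in (("scene",(270,190,360,300)),("side",(235,110,325,220))):
    c=camera(n);np.savez("c_"+n+"2",**c)
    T.append(cv2.resize(c["pixels"][x[1]:x[3],x[0]:x[2]],(400,500),interpolation=2))
cv2.imwrite("pics/a.png",np.hstack(T))
E
```

```text
12.225 [0.4681891  0.25981448 0.36152177] [-2.11875030e-02  9.99775519e-01 -2.24549399e-05 -4.08096591e-05] [-0.75200081  0.09072205 -1.51071012] 0.013587364272233149
```

View pics/a.png

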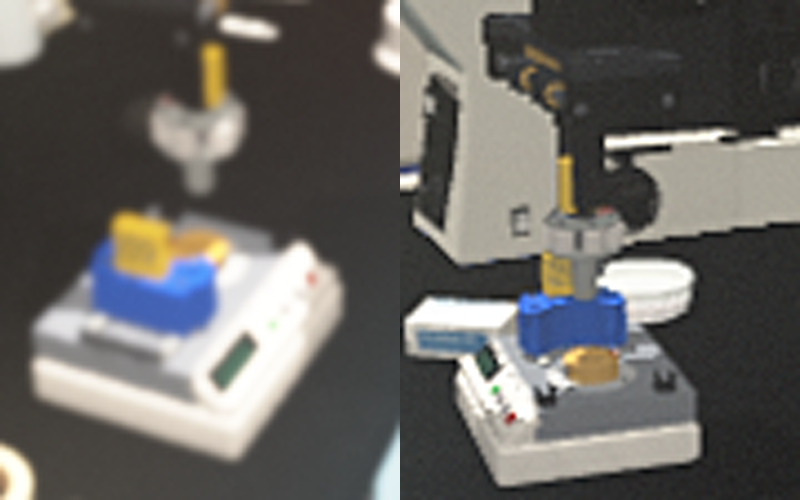

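The shaft hangs upright over the hub: scene shaft at (200,185), hub at (203,243); side shaft at (583,270), hub at (592,365); red mark on the +x side. I'll check the alignment by projecting.

```bash
python3 - <<'E'
from h import *
for n in ("scene","side"):
    c=dict(np.load(f"c_{n}2.npz"));K=c["camera_matrix"];E=c["extrinsics"]
    def pj(p):
        q=E[:3,:3]@np.array(p)+E[:3,3];return np.array([K[0,2]+K[0,0]*q[0]/-q[2],K[1,2]-K[1,1]*q[1]/-q[2]])
    g=c["pixels"];hsv=cv2.cvtColor(g,cv2.COLOR_BGR2HSV);w=cloud(c)
    r2=np.hypot(w[...,0]-.468,w[...,1]-.26)
    hub=(r2<.03)&(w[...,2]>.06)&(w[...,2]<.076)&(cv2.inRange(hsv,(8,80,60),(25,255,255))>0)
    sh=(r2<.03)&(w[...,2]>.118)&(w[...,2]<.140)
    di=(r2<.045)&(w[...,2]>.150)&(w[...,2]<.168)
    for k,m,z in(("hub",hub,.066),("shaft",sh,.129),("disc",di,.159)):
        v,u=np.nonzero(m);
        rows=[(u[v==i].min()+u[v==i].max())/2 for i in np.unique(v)]
        wid=[u[v==i].max()-u[v==i].min() for i in np.unique(v)]
        print(n,k,m.sum(),"mid col",np.median(rows),"wid",np.median(wid),v.mean().round(1),"pred",pj([.4685,.261,z] if k=="hub" else [.4682,.2598,z]).round(1), "px/mm",(pj([.4685,.261,z])-pj([.4685-.01,.261,z])).round(2)/10,(pj([.4685,.261,z])-pj([.4685,.251,z])).round(2)/10)
E
```

```text
scene hub 48 mid col 314.5 wid 11.0 243.4 pred [314.5 245.2] px/mm [-0.319 -0.071] [-0.141  0.18 ]
scene shaft 40 mid col 315.0 wid 6.0 228.0 pred [314.1 226.2] px/mm [-0.328 -0.067] [-0.145  0.17 ]
scene disc 115 mid col 314.5 wid 18.0 219.9 pred [313.8 216.8] px/mm [-0.332 -0.065] [-0.147  0.165]
side hub 72 mid col 277.5 wid 10.0 189.9 pred [277.1 189.7] px/mm [ 0.308 -0.043] [-0.096 -0.103]
side shaft 49 mid col 275.5 wid 5.0 170.9 pred [276.4 170.5] px/mm [ 0.313 -0.038] [-0.098 -0.092]
side disc 104 mid col 275.5 wid 17.0 162.8 pred [276.1 161.1] px/mm [ 0.316 -0.036] [-0.098 -0.086]
```

The rotor sits about 2.5–3 mm too low in x against the hub, so I shift and descend gently.

move_arm(commands=[[[-0.07, 0.03, 0.4, 0, 0, 0], [-0.07, 0.03, 0.8, 0, 0, 0], [-0.07, 0.03, 1.0, 0, 0, 0], [-0.07, 0.03, 1.1, 0, 0, 0], [-0.07, 0.03, 1.2, 0, 0, 0], [-0.07, 0.03, 1.2, 0, 0, 0]]])

```text
time: 13.08
position: [0.4707, 0.2621, 0.3134]
tool_rot: [-0.022, 1.0, -0.0, 0.0]
ft_force: [-0.0, 0.1, -2.1]
grip_width: 0.0136
grip_force: 55.0
```

move_arm(commands=[[[0, 0, 0.06, 0, 0, 0], [0, 0, 0.12, 0, 0, 0], [0, 0, 0.18, 0, 0, 0], [0, 0, 0.18, 0, 0, 0]]])

```text
time: 13.58
position: [0.4707, 0.262, 0.3061]
tool_rot: [-0.022, 1.0, -0.0, -0.0]
ft_force: [-0.0, -0.8, -2.4]
grip_width: 0.0137
grip_force: 55.0
```

move_arm(commands=[[[0, 0, 0.06, 0, 0, 0], [0, 0, 0.12, 0, 0, 0], [0, 0, 0.18, 0, 0, 0], [0, 0, 0.18, 0, 0, 0]]])

```text
time: 14.08
position: [0.4707, 0.262, 0.2987]
tool_rot: [-0.022, 1.0, -0.0, -0.0]
ft_force: [1.1, -1.7, -3.5]
grip_width: 0.0136
grip_force: 55.0
```

The key seems to have entered without contact. Continue to the ejector and home.

move_arm(commands=[[[0, 0, 0.06, 0, 0, 0], [0, 0, 0.12, 0, 0, 0], [0, 0, 0.18, 0, 0, 0], [0, 0, 0.18, 0, 0, 0]]])

```text
time: 14.58
position: [0.4707, 0.262, 0.2918]
tool_rot: [-0.022, 1.0, -0.0, 0.0]
ft_force: [0.6, -3.2, -0.2]
grip_width: 0.0134
grip_force: 55.0
```

move_arm(commands=[[[0, 0, 0.06, 0, 0, 0], [0, 0, 0.12, 0, 0, 0], [0, 0, 0.18, 0, 0, 0], [0, 0, 0.18, 0, 0, 0]]])

```text
time: 15.08
position: [0.4707, 0.2621, 0.2854]
tool_rot: [-0.022, 1.0, -0.0, 0.0]
ft_force: [-1.0, -3.7, 5.9]
grip_width: 0.0137
grip_force: 55.0
```

move_arm(commands=[[[0, 0, 0.05, 0, 0, 0], [0, 0, 0.1, 0, 0, 0], [0, 0, 0.1, 0, 0, 0], [0, 0, 0.1, 0, 0, 0]]])

```text
time: 15.58
position: [0.4706, 0.262, 0.2841]
tool_rot: [-0.022, 1.0, 0.0, 0.001]
ft_force: [-4.9, -5.7, 25.3]
grip_width: 0.0132
grip_force: 55.0
```

move_arm(commands=[[[0, 0, 0.05, 0, 0, 0], [0, 0, 0.05, 0, 0, 0], [0, 0, 0.05, 0, 0, 0]]])

```text
time: 15.95
position: [0.4705, 0.262, 0.284]
tool_rot: [-0.022, 1.0, 0.0, 0.001]
ft_force: [-7.8, -6.9, 38.6]
grip_width: 0.0135
grip_force: 55.0
```

Hard stop at TCP z 0.284, as predicted for home. I'll ease the push slightly and check with a picture.

move_arm(commands=[[[0, 0, -0.03, 0, 0, 0], [0, 0, -0.03, 0, 0, 0], [0, 0, -0.03, 0, 0, 0]]])

```text
time: 16.32
position: [0.4706, 0.262, 0.284]
tool_rot: [-0.022, 1.0, 0.0, 0.001]
ft_force: [-5.8, -5.1, 30.5]
grip_width: 0.0136
grip_force: 55.0
```

```bash
python3 - <<'E'
from h import *
T=[]
for n,x in (("scene",(270,190,360,300)),("side",(235,110,325,220))):
    c=camera(n);w=cloud(c)
    T.append(cv2.resize(c["pixels"][x[1]:x[3],x[0]:x[2]],(400,500),interpolation=2))
cv2.imwrite("pics/b.png",np.hstack(T))
o=get_obs();print(o["time"],o["position"],o["ft_force"],o["grip_force"])
E
```

```text
16.425 [0.47059675 0.26203551 0.28402271] [-5.78789508 -6.58178758 29.65105799] 55.01294036395848
```

View pics/b.png

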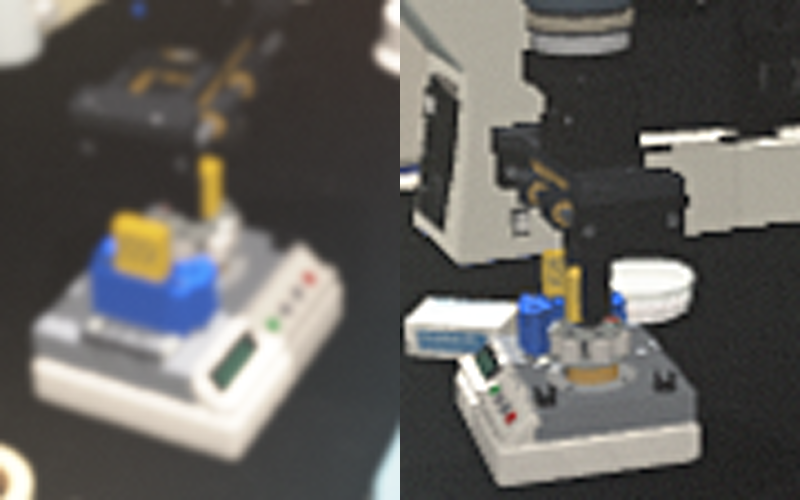

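The disc sits flat on the brass hub, side view (592,350), with no gap. The shoe is back at its stop and the rotor is still gripped and pressed at about 30 N, so I hand in.

```bash
python3 -c "from rig import *;print(hand_in())"
```

```text
the job is handed in; nothing more can be done
None
```

The job is handed in at about 16 s of the 54 s allowed: the shoe is back against its stop, and the rotor is keyed into the hub, fully home, and still gripped and pressed down with about 30 N.

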